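# Set the fume extractor to speed five and start it

## Task

Before welding, set the fume extractor on the bench: with a fingertip, gently push the pointer of its rotary selector round, click by click, to speed 5 (the fifth dot after the off bar) and let it rest there. Then press the small start button all the way down with a fingertip and let it spring back. Do not press start while the selector is at any other speed, leave the big mushroom stop button alone, and leave the tube, the jar and the piece of steel angle where they are.

Things in the scene. Friction and masses are not known exactly. Their poses are not given: they have to be found in the camera images.
- desk: Control desk of the fume extractor: grey steel box fixed to the bench, 200 mm (its x) by 340 mm (its y) by 80 mm high. Origin at the centre of its underside; z up. Its flat top, 80 mm above the bench, carries the controls: in the desk frame the selector axis is at (0, 75) mm, the start button at (-20, -60), the stop button at (-20, -130).
- selector_axis (a point): Point on the selector's vertical axis, level with the top panel. Round it, on a 68 mm radius, eight flat black marks lie on the panel: a short bar for position 0 (off), then seven dots for speeds 1 to 7, 30 degrees apart, clockwise seen from above.
- selector (a joint): Selector angle (rad), grows clockwise from above: position k at 0.5236 k, stops at 0 and 7. The arm points along the desk's +x turned counter-clockwise by 105 degrees minus this angle. Starts in position 0, 1 or 2. A sprung detent holds each position; pushed past the midpoint it snaps into the next. Turning takes about 0.13 N m at most.
- selector_tip (a point): Outer end of the pointer arm, 55 mm from the axis, 25 mm above the panel. Black plastic selector: skirt 56 mm across, top 11 mm above the panel; hub 36 mm across, top at 38 mm; a pointer arm to one side only, 14 mm wide, out to 55 mm, from 12 to 38 mm above the panel, a white line on top.
- start (a joint): Travel of the start button (m): 0 released, 0.006 fully down. A spring pushes it back; fully down takes 5 N.
- start_top (a point): Centre of the top of the start button: flat black round button 24 mm across in a steel housing; it presses straight down.
- stop (a joint): Travel of the stop button (m): 0 released, 0.006 fully down. To be left alone.
- stop_top (a point): Centre of the top of the stop button: black mushroom head 44 mm across, 34 mm above the panel, 70 mm from the start button.
- tube: Bystander: loose steel tube offcut standing upright, 60 mm across, 110 mm high, left of the desk. Origin at the centre of its foot.
- jar: Bystander: loose closed jar standing upright, 70 mm across, 85 mm high, right of the desk. Origin at the centre of its foot.
- angle: Bystander: loose offcut of steel angle, 50 by 70 mm, lying on one flange with the other standing 50 mm high, on the bench close beyond the desk's far side. Origin at the centre of its underside.

How it is judged:
By the outcome, as a careful person would: the job done as asked, in the order asked, and still so for the second after the job is handed in, with the robot touching nothing.
It also fails if it takes over 51 s, if anything falls off the work surface, if the arm or the gripper's body presses on something with over 40 N, if the wrist force passes 120 N, or if a joint passes its speed limit or range.

## Robot

A 6-joint arm with a two-finger parallel gripper is mounted at the origin on the work surface. World frame = base frame: x ahead of the robot, y to its left, z up, the work surface at z = 0. Lengths are in mm, angles in rad, forces in N, time in s.
With the tool pointing down it reaches from about 375 to 900 mm from the base axis. Payload 3.1 kg.
Tool frame: the origin (TCP) lies midway between the tips of the shut fingers; the grasp point (between the pads) lies grip_point_offset behind it (grip_point_offset is the distance from the TCP to the grasp point, in mm); z points along the fingers, y is the line along which they close (so a half turn about z gives the same grasp; the last joint's range is limited). The gripper opens to 87 mm and grips with 3 to 60 N. Pads are 19 mm wide; open, the fingers measure 117 mm over their backs; the gripper's body (75 mm by 190 mm) begins 51 mm behind the grasp point.
Start: joints at [1.034, 0.527, 1.433, -0, 1.181, -0.178], TCP at [219.428, 585.191, 222.548] pointing down, gripper open.
Joint ranges: [-3.08, 3.08], [-0.75, 2.2], [0.22, 2.44], [-1.43, 4.57], [0, 2.65], [-2.85, 2.85]. Speed limits (rad/s): [2.79, 2.79, 3.14, 3.14, 3.14, 3.14].

## Interface

Orientations are given as a unit quaternion [x, y, z, w].
In Python, from cell import state, grab_frame, close_job, grip_point_offset gives the robot as it stands. The module is installed in compiled form; this text tells all that it offers.
- The arm moves only by the shell command python3 -m inch 'ROWS' [OPENING] [FORCE]. ROWS is JSON, a list that holds one entry, the list of rows, each a list of 4 numbers: the shift along the tool's x, y, z in mm, then the turn about the tool's z in rad. A call has 1 to 8 rows; each row shifts and turns the commanded pose from where the row before left it, along the tool's axes as they then stand; what a row does not reach is not made up. A row lasts 1/10 s, in which the tool goes at most 50 mm and 8.59 degrees, less where a joint would pass 70% of its speed; a pose out of reach is approached as far as the arm can. A call with a gripper value outside its range is refused whole. OPENING is the gripper's target within -1 to 1 (shut at 1, half-way at 0, fully open at -1), set as the call begins (- or left out, the last holds). The fingers move at their own pace and stop on an object; FORCE is the grip in N (left out, the last holds). Time passes only in rows, so rows that do not move let the fingers close. It gives the time, the measured TCP pose, the force, the opening and the grip force at its end, in the units of the state.
- state(): the state, without advancing time (a new reading comes with each control period).
- grab_frame(name): name is "scene" or "top" or "wrist"; returns a dict with "pixels" (384x512x3 uint8, red, green, blue), "intrinsics" (3x3 intrinsics, pixels), "k1" (the pictures are not rectified: a ray, as slopes to the right and down, at radius r is drawn at 1 + k1 r^2 times it, then the intrinsics apply), "extrinsics" (4x4, takes a point from world to camera coordinates). Camera axes: x right, y down, z forward; pixel columns grow to the right and rows downward; lengths in mm; the calibration is good to about 2 mm. A picture is of the moment at which its call begins. There is no depth.
- close_job(): hands the job in; it is judged then, once.
The state is a dict: "clock": time; "q": joint angles; "dq": joint speeds; "joint_torque": joint torques, N m; "eef_pos": TCP position; "tool_rot": TCP orientation; "force": force on the tool from outside, world axes, zero at the start; "torque": the same for the moment, N m; "finger_gap": finger opening in mm; "gripper_force": force on a finger pad.
Only numpy, scipy, OpenCV 4.12 (cv2) and the standard library are available. Lean on these libraries where they do the work, as an engineer would, in place of code of your own. Each camera call takes 0.05 s, during which the arm holds its last target. There are 200 camera calls.

## Working session

There is one attempt and no reset: what is moved stays moved. The work goes in short steps, Python scripts to look and compute and a shell command to move; the robot and the scene stay as the last step left them, time stands still between calls to the robot, and variables do not carry over. Pictures are saved under pics/ and viewed, at most 10 in all, crops included, and the job is handed in when it is done.

```bash
mkdir -p pics; python3 - <<'E'
from cell import state, grab_frame, grip_point_offset
import cv2,numpy as np
print(grip_point_offset, state())
for n in("scene","top"):
    f=grab_frame(n);cv2.imwrite(f"pics/{n}0.png",f["pixels"][:,:,::-1]);print(n,f["intrinsics"],f["k1"],f["extrinsics"])
    np.savez(f"{n}0.npz",K=f["intrinsics"],k1=f["k1"],E=f["extrinsics"])
a=cv2.imread("pics/scene0.png");b=cv2.imread("pics/top0.png")
for n,i in(("scene",a),("top",b)): cv2.imwrite(f"pics/{n}0b.png",cv2.resize(i,(800,600),interpolation=cv2.INTER_CUBIC))
E
```

```text
18.700000000000003 {'clock': 0.0, 'q': array([ 1.03351340e+00,  5.28457689e-01,  1.43386975e+00, -1.47219616e-05,
        1.18136998e+00, -1.78523028e-01]), 'dq': array([ 0.00151422, -0.00229696,  0.0008787 ,  0.00051808,  0.0005104 ,
       -0.0005748 ]), 'joint_torque': array([ 3.33299913e-04, -4.40041924e+01, -1.76590794e+01,  6.34123106e-02,
        5.82697929e-02, -1.81341043e-04]), 'eef_pos': array([219.06734996, 584.59361399, 221.58717728]), 'tool_rot': array([ 1.78416650e-01,  9.83954466e-01, -9.88079444e-04, -3.62284787e-04]), 'force': array([ 0.46714819,  0.3984571 , -0.74320953]), 'torque': array([0.01074025, 0.00870474, 0.01296066]), 'gripper_force': 0.0, 'finger_gap': 86.88316062641799}
scene [[378.89842378   0.         250.86595724]
 [  0.         378.89842378 186.15214485]
 [  0.           0.           1.        ]] -0.011976491252262047 [[-8.95909257e-01  4.44224558e-01 -3.33863646e-03  5.33656305e+02]
 [ 3.43994918e-01  6.88972121e-01 -6.37953692e-01 -1.70820036e+02]
 [-2.81094469e-01 -5.72697092e-01 -7.70067491e-01  1.08418010e+03]
 [ 0.00000000e+00  0.00000000e+00  0.00000000e+00  1.00000000e+00]]
top [[372.32321353   0.         249.17779942]
 [  0.         372.32321353 197.56348649]
 [  0.           0.           1.        ]] -0.04460942710183798 [[-1.59814328e-02 -9.99870367e-01  1.96043267e-03  5.40842290e+01]
 [-9.78452353e-01  1.52353731e-02 -2.05909876e-01  6.24970201e+02]
 [ 2.05853315e-01 -5.20892480e-03 -9.78568996e-01  8.79491686e+02]
 [ 0.00000000e+00  0.00000000e+00  0.00000000e+00  1.00000000e+00]]
```

View pics/scene0b.png

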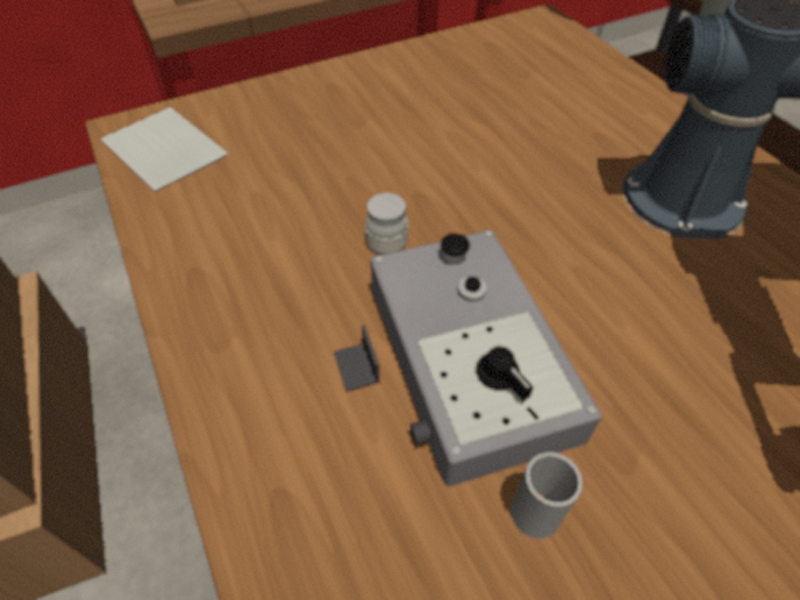

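View pics/top0b.png

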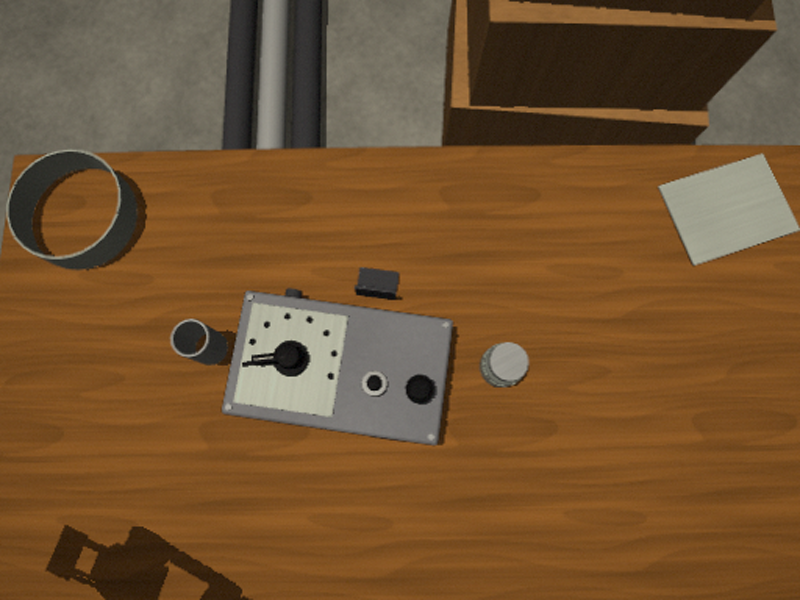

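The scene view shows the pointer (tip ≈(527,385)) at the bar (532,413), so it is in position 0. The start button is at (473,285) and the stop at (455,243). The top view shows the hub at (291,355), the bar at (247,365), the start at (374,383), the stop at (420,389), the tube on the left at (195,340), and the jar at (505,364). I'll fit the desk pose from both views.

```bash
cat > h.py <<'E'
import numpy as np
from scipy.optimize import least_squares
def proj(c,P):
    p=P@c["E"][:3,:3].T+c["E"][:3,3]; s=p[:,:2]/p[:,2:]
    s=s*(1+float(c["k1"])*(s**2).sum(1,keepdims=True))
    return s@c["K"][:2,:2].T+c["K"][:2,2]
E
cat > fit.py <<'E'
from h import *
S=np.load("scene0.npz");T=np.load("top0.npz")
sc=np.array([(532,413),(506,421),(477,415),(454,398),(444,375),(448,352),(465,336),(489,329),(473,284),(455,241)])/1.5625
tp=np.array([(247,365),(253,342),(267,324),(287,316),(310,320),(326,333),(334,353),(331,376),(374.5,383),(420.5,388)])/1.5625
def pts(v):
    x,y,a,z,hs,ht=v
    th=np.radians(105-30*np.arange(8))
    L=np.vstack([np.c_[68*np.cos(th),75+68*np.sin(th),0*th],[[-20,-60,hs],[-20,-130,ht]]])
    c,s=np.cos(a),np.sin(a)
    return L@np.array([[c,-s,0],[s,c,0],[0,0,1]]).T+[x,y,z]
def r(v,w=(1,1)): P=pts(v);return np.r_[w[0]*(proj(S,P)-sc).ravel(),w[1]*(proj(T,P)-tp).ravel()]
x0=[480,100,0,80,20,34]
for w in((1,1),(1,0.01),(0.01,1)):
    o=least_squares(lambda v:r(v,w),x0,loss="soft_l1",x_scale=[10,10,.1,10,10,10]);print(o.x.round(3),np.sqrt((o.fun**2).mean()))
    if w==(1,1): print(r(o.x).reshape(2,10,2).round(1).tolist())
    P=pts(o.x);print("axis",P[:8].mean(0),P[8:])
E
python3 fit.py
```

```text
[ 5.33186e+02  1.25827e+02 -1.55000e-01  7.83590e+01  1.61200e+01
  3.39290e+01] 0.2826188124472765
[[[0.2, -0.1], [-0.2, -0.1], [-0.2, 0.1], [-0.0, -0.1], [-0.0, -0.3], [0.2, 0.0], [-0.1, -0.1], [0.1, 0.2], [-0.5, -0.0], [0.0, -0.0]], [[0.8, -0.6], [-0.4, 0.1], [-0.2, 0.5], [0.3, 0.5], [-0.5, -0.2], [0.2, 0.1], [0.1, 0.4], [-0.2, -0.2], [-0.3, -0.2], [-0.3, 0.1]]]
axis [572.85060134 195.54507319  78.35918522] [[5.04173888e+02 6.96280637e+01 9.44788011e+01]
 [4.93381242e+02 4.65076612e-01 1.12288272e+02]]
[ 5.33204e+02  1.26077e+02 -1.55000e-01  7.85900e+01  1.62470e+01
  3.37890e+01] 0.10955427470503087
axis [572.90819454 195.77295212  78.58968193] [[504.16003452  69.89493705  94.8371641 ]
 [493.32813938   0.73808599 112.37853241]]
[ 5.32796e+02  1.25195e+02 -1.54000e-01  8.25120e+01  9.55800e+00
  3.51750e+01] 0.23260571661236135
axis [572.42628517 194.93335177  82.51163957] [[ 5.03812726e+02  6.89819182e+01  9.20692810e+01]
 [ 4.93054764e+02 -1.86472461e-01  1.17686910e+02]]
```

```bash
python3 -m inch '[[[-28,-15.6,4,0],[-28,-15.6,4,0],[-28,-15.6,4,0],[-28,-15.6,4,0],[-28,-15.6,4,0],[-28,-15.6,4,0],[-28,-15.6,4,0],[-28,-15.6,4,0]]]' 1 20 && python3 -m inch '[[[-28,-15.6,4,0],[-28,-15.6,4,0],[-28,-15.6,4,0],[-28,-15.6,4,0],[-28,-15.6,4,0],[-28,-15.6,4,0],[0,0,0,0],[0,0,0,0]]]' && python3 -m inch '[[[0,0,0,0.138],[0,0,0,0.138],[0,0,0,0.138],[0,0,0,0.138],[0,0,0,0.138],[0,0,0,0.138],[0,0,0,0.138],[0,0,0,0.138]]]' && python3 -m inch '[[[0,0,0,0],[0,0,0,0]]]'
cat > look.py <<'E'
import sys,cv2,numpy as np
from cell import grab_frame
n,o=sys.argv[1:3]
f=grab_frame(n);i=f["pixels"][:,:,::-1]
if len(sys.argv)>3:
    x,y,w,h=map(int,sys.argv[3:7]);i=i[y:y+h,x:x+w]
i=np.ascontiguousarray(i);s=min(800/i.shape[1],600/i.shape[0])
cv2.imwrite(f"pics/{o}.png",cv2.resize(i,None,fx=s,fy=s,interpolation=cv2.INTER_CUBIC));print(s)
np.savez(f"{o}.npz",K=f["intrinsics"],k1=f["k1"],E=f["extrinsics"])
E
python3 look.py wrist w1
```

```text
clock: 0.9
eef_pos: [385.8, 388.5, 190.1]
tool_rot: [0.178, 0.984, -0.0, -0.0]
force: [0.6, 0.3, -0.5]
finger_gap: 30.9
gripper_force: 0.0
clock: 1.7
eef_pos: [509.5, 242.5, 166.0]
tool_rot: [0.179, 0.984, -0.0, -0.001]
force: [-0.6, 0.2, -0.3]
finger_gap: 0.5
gripper_force: 0.0
clock: 2.5
eef_pos: [508.3, 244.4, 166.6]
tool_rot: [0.669, 0.743, -0.0, -0.0]
force: [0.0, 1.1, 0.3]
finger_gap: 0.7
gripper_force: 0.0
clock: 2.7
eef_pos: [508.8, 243.9, 166.6]
tool_rot: [0.666, 0.746, -0.0, -0.0]
force: [0.4, -0.4, -0.4]
finger_gap: 0.5
gripper_force: 0.0
1.5625
```

View pics/w1.png

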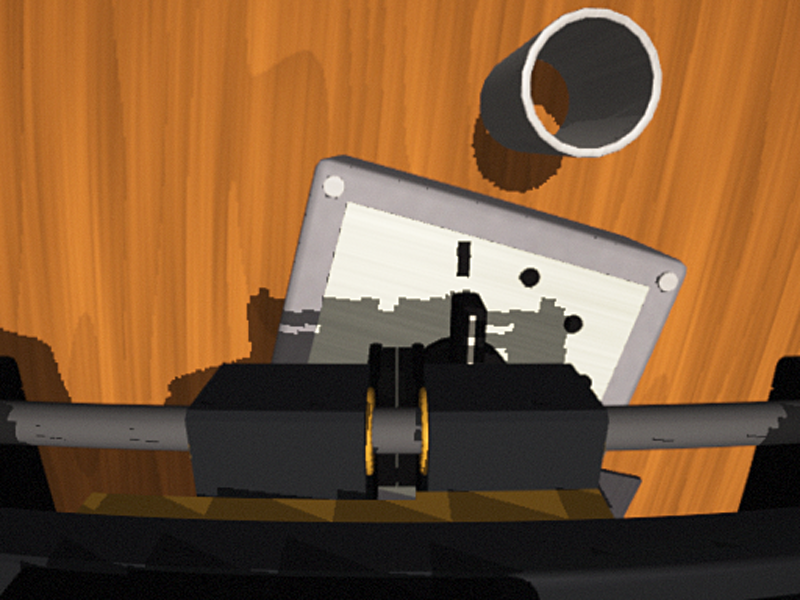

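The wrist view shows the shut fingertips at about (398,345). The pointer (468,330) lies to their right, in line with the bar (463,259), so the selector is at position 0. Dot 1 is at (530,277) and the tube is clear.

```bash
cat >> fit.py <<'E'
W=np.load("w1.npz"); v=least_squares(r,x0,loss="soft_l1",x_scale=[10,10,.1,10,10,10]).x; v[3]=80
m=np.array([(463.5,259),(530,277),(573,324)])/1.5625
print("wrist resid",proj(W,pts(v)[:3])-m)
g=least_squares(lambda d:(proj(W,pts(np.r_[d,v[2:]])[:3])-m).ravel(),v[:2]).x;print(g)
E
python3 fit.py | tail -5
python3 -m inch '[[[0,0,10,0],[0,0,10,0],[0,0,10,0],[0,0,10,0],[0,0,10,0],[0,0,10,0],[0,0,8,0],[0,0,0,0]]]'
```

```text
[ 4.93054764e+02 -1.86472461e-01  1.17686910e+02]]
wrist resid [[-4.0319777   1.26401505]
 [-4.26452204  1.2281765 ]
 [-4.05794819  0.68799462]]
[536.32209523 127.07073192]
clock: 3.55
eef_pos: [508.9, 242.8, 97.1]
tool_rot: [0.668, 0.744, -0.001, -0.001]
force: [-0.9, 0.4, -0.1]
finger_gap: 0.4
gripper_force: 0.0
```

```bash
for k in 1 2 3; do :; done; python3 -m inch '[[[0,2,0,0],[0,2,0,0],[0,2,0,0],[0,0,0,0]]]'; python3 -m inch '[[[0,2,0,0],[0,1,0,0],[0,1,0,0],[0,0,0,0]]]';  python3 -m inch '[[[0,1,0,0],[0,1,0,0],[0,1,0,0],[0,0,0,0]]]'; python3 look.py top t2 120 160 190 142
```

```text
clock: 3.95
eef_pos: [516.6, 243.8, 99.1]
tool_rot: [0.668, 0.744, 0.001, 0.0]
force: [0.1, 0.9, 0.1]
finger_gap: 0.5
gripper_force: 0.0
clock: 4.35
eef_pos: [519.9, 244.2, 98.6]
tool_rot: [0.668, 0.744, 0.0, 0.0]
force: [-0.4, -0.1, 0.3]
finger_gap: 0.6
gripper_force: 0.0
clock: 4.75
eef_pos: [522.9, 244.5, 98.6]
tool_rot: [0.668, 0.744, 0.0, 0.0]
force: [0.1, 0.1, 0.4]
finger_gap: 0.8
gripper_force: 0.0
4.2105263157894735
```

View pics/t2.png

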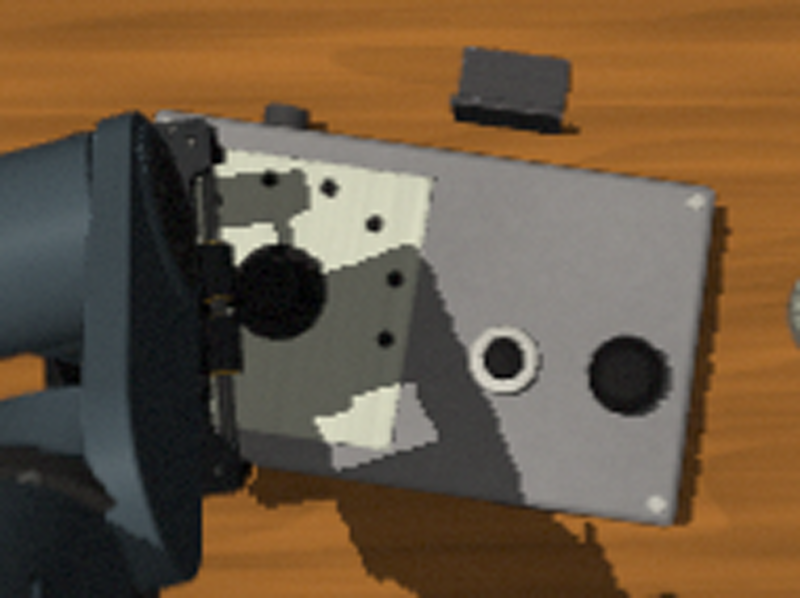

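The top crop shows the gripper covering the pointer; the hub is at (280,290), start at (503,358), and stop at (628,375). There is no contact yet, so I creep on.

```bash
python3 -m inch '[[[0,1,0,0],[0,1,0,0],[0,0,0,0]]]'; python3 -m inch '[[[0,1,0,0],[0,1,0,0],[0,0,0,0]]]';  python3 -m inch '[[[0,1,0,0],[0,1,0,0],[0,0,0,0]]]'
```

```text
clock: 5.1
eef_pos: [524.9, 244.7, 98.6]
tool_rot: [0.668, 0.744, 0.0, 0.0]
force: [-0.1, -0.5, 0.2]
finger_gap: 0.4
gripper_force: 0.0
clock: 5.4
eef_pos: [526.1, 244.9, 98.5]
tool_rot: [0.668, 0.744, -0.001, -0.0]
force: [-1.9, -0.2, 1.7]
finger_gap: 0.8
gripper_force: 0.8
clock: 5.7
eef_pos: [526.8, 245.1, 98.4]
tool_rot: [0.668, 0.744, -0.001, -0.001]
force: [-4.8, 0.6, 3.3]
finger_gap: 0.7
gripper_force: 2.5
```

```bash
python3 -m inch '[[[0.74,2.32,0,0.05],[0.74,2.32,0,0.05],[0.74,2.32,0,0.05],[0,0,0,0]]]'; python3 -m inch '[[[0.74,2.32,0,0.05],[0.74,2.32,0,0.05],[0.74,2.32,0,0.05],[0,0,0,0]]]'; python3 -m inch '[[[0,0,0,0]]]'; python3 look.py scene s3 250 160 150 112
```

```text
clock: 6.1
eef_pos: [535.6, 247.7, 98.4]
tool_rot: [0.722, 0.692, 0.0, 0.0]
force: [-1.5, -0.4, -0.8]
finger_gap: 0.3
gripper_force: 0.5
clock: 6.5
eef_pos: [544.4, 249.4, 98.7]
tool_rot: [0.771, 0.636, 0.001, 0.001]
force: [0.1, 0.1, 0.0]
finger_gap: 0.3
gripper_force: 0.0
clock: 6.6
eef_pos: [543.6, 249.3, 98.7]
tool_rot: [0.771, 0.637, 0.001, 0.001]
force: [0.4, -0.2, 0.6]
finger_gap: 0.8
gripper_force: 0.0
5.333333333333333
```

View pics/s3.png

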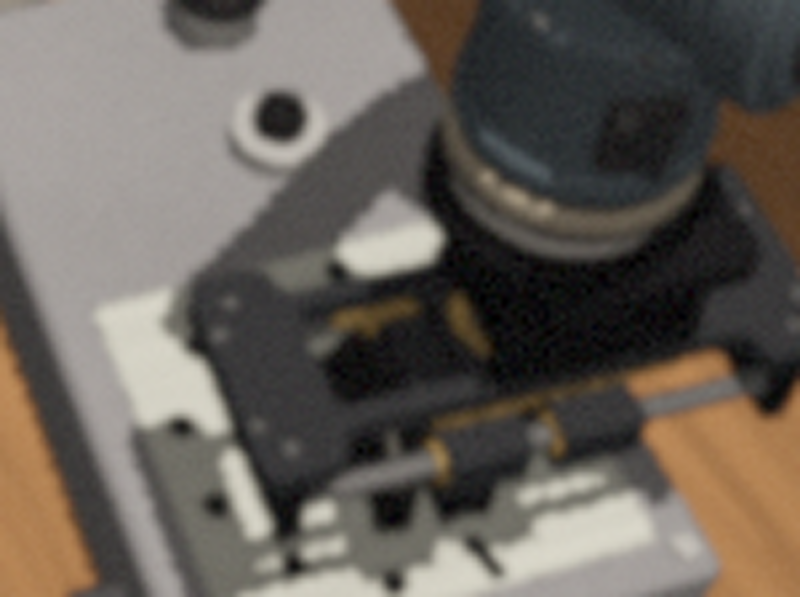

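The scene crop shows the pointer (dark, near (390,500)) clear of the bar (485,555) and heading for dot 1 (393,580). Contact force dropped to zero, so it snapped to 1. I'll continue, reading the forces at each click.

```bash
python3 -m inch '[[[0.74,2.32,0,0.05],[0.74,2.32,0,0.05],[0.74,2.32,0,0.05],[0.74,2.32,0,0.05],[0.74,2.32,0,0.05],[0.74,2.32,0,0.05],[0.74,2.32,0,0.05],[0.74,2.32,0,0.05]]]'; python3 -m inch '[[[0.74,2.32,0,0.05],[0.74,2.32,0,0.05],[0.74,2.32,0,0.05],[0.74,2.32,0,0.05],[0.74,2.32,0,0.05],[0.74,2.32,0,0.05],[0.74,2.32,0,0.05],[0.74,2.32,0,0.05]]]';python3 -c "
from cell import state;print(state()['q'])"
```

```text
clock: 7.45
eef_pos: [559.8, 248.5, 98.4]
tool_rot: [0.883, 0.47, -0.002, -0.001]
force: [-2.3, 0.5, 0.5]
finger_gap: 0.3
gripper_force: 1.5
clock: 8.25
eef_pos: [578.0, 241.0, 98.5]
tool_rot: [0.959, 0.284, -0.001, -0.002]
force: [-3.4, 4.7, 2.3]
finger_gap: 0.5
gripper_force: 2.5
[0.2153666  0.68378176 1.52943477 0.00380153 0.93003815 1.20701332]
```

```bash
python3 -m inch '[[[0.74,2.32,0,0.05],[0.74,2.32,0,0.05],[0.74,2.32,0,0.05],[0.74,2.32,0,0.05],[0.74,2.32,0,0.05],[0.74,2.32,0,0.05],[0.74,2.32,0,0.05],[0.74,2.32,0,0.05]]]'; python3 -m inch '[[[0.74,2.32,0,0.05],[0.74,2.32,0,0.05],[0.74,2.32,0,0.05],[0.74,2.32,0,0.05],[0.74,2.32,0,0.05],[0.74,2.32,0,0.05],[0.74,2.32,0,0.05],[0.74,2.32,0,0.05]]]'; python3 -m inch '[[[0,0,0,0]]]';python3 look.py scene s4 250 160 150 112
```

```text
clock: 9.05
eef_pos: [592.2, 224.9, 98.6]
tool_rot: [0.996, 0.089, 0.0, 0.0]
force: [0.5, 0.0, 1.4]
finger_gap: 0.3
gripper_force: 0.0
clock: 9.85
eef_pos: [598.1, 206.9, 98.6]
tool_rot: [0.994, -0.111, 0.0, -0.0]
force: [0.5, 1.0, 0.2]
finger_gap: 0.4
gripper_force: 0.4
clock: 9.95
eef_pos: [598.2, 206.4, 98.6]
tool_rot: [0.994, -0.11, 0.0, -0.0]
force: [0.7, -0.0, 0.8]
finger_gap: 0.6
gripper_force: 0.0
5.333333333333333
```

View pics/s4.png

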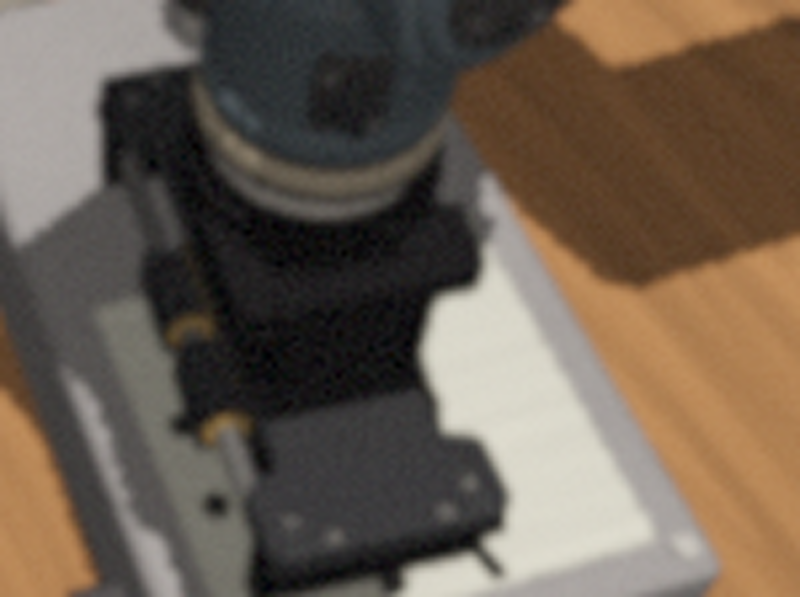

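The gripper hides the pointer here; dot 3 shows at (215,505) and the bar at (490,555). Near-zero force fits a snap to 4, so I approach the last click in small steps.

```bash
python3 -m inch '[[[0.4,2.32,0,0.05],[0.4,2.32,0,0.05],[0.4,2.32,0,0.05],[0.4,2.32,0,0.05],[0.4,2.32,0,0.05],[0.4,2.32,0,0.05]]]'; python3 -m inch '[[[0.5,2.32,0,0.05],[0,0,0,0]]]'; python3 -m inch '[[[0.5,2.32,0,0.05],[0,0,0,0]]]'; python3 look.py wrist w5
```

```text
clock: 10.6
eef_pos: [596.8, 194.0, 98.7]
tool_rot: [0.966, -0.258, 0.001, -0.002]
force: [1.7, 4.1, -1.6]
finger_gap: 0.6
gripper_force: 2.2
clock: 10.8
eef_pos: [595.4, 190.6, 98.7]
tool_rot: [0.96, -0.281, 0.001, -0.0]
force: [0.9, -0.0, 0.7]
finger_gap: -0.2
gripper_force: 0.3
clock: 11.0
eef_pos: [593.9, 188.0, 98.6]
tool_rot: [0.952, -0.305, 0.0, 0.0]
force: [0.7, -0.5, -0.1]
finger_gap: 0.7
gripper_force: 0.0
1.5625
```

View pics/w5.png

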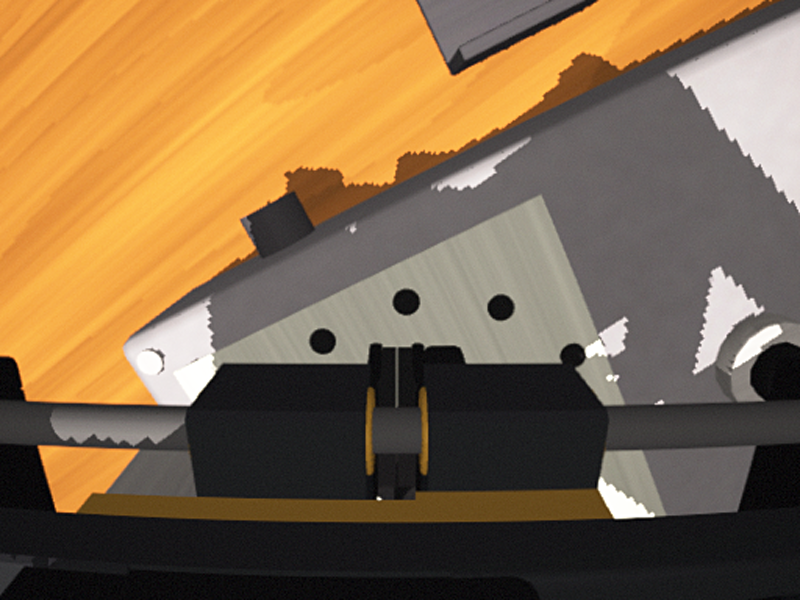

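The wrist view shows dots at (322,341), (406,301), (500,307) and (572,355), with the pointer end peeking out at about (445,353), right of the fingers. I'll project the predicted tip for each selector angle to compare.

```bash
cat > p.py <<'E'
from h import *
import sys
n=sys.argv[1]; m=np.array(eval(sys.argv[2]))/1.5625; k0=int(sys.argv[3])
W=np.load(n+".npz")
def marks(d,k,rad,z,off=0):
    th=np.radians(105-30*np.asarray(k,float))+(-0.155)
    c,s=np.cos(-.155),np.sin(-.155); ax=np.array(d)+[-75*s,75*c]
    return np.c_[ax[0]+rad*np.cos(th)-off*np.sin(th),ax[1]+rad*np.sin(th)+off*np.cos(th),0*th+z]
ks=k0+np.arange(len(m))
o=least_squares(lambda d:(proj(W,marks(d,ks,68,80))-m).ravel(),[535,126.5]);print("desk",o.x,"res",abs(o.fun).max())
for k in(4,4.2,4.4,4.5,4.6,4.8,5,5.2,6): print(k,[(proj(W,marks(o.x,[k],55,118,f))*1.5625).round()[0].tolist() for f in(7,-7)])
E
for k in 2 3 4; do python3 p.py w5 '[(322,341),(406,301),(500,307),(572,355)]' $k; done
```

```text
desk [522.6931666 102.165838 ] res 39.03095242753946
4 [[486.0, 368.0], [531.0, 359.0]]
4.2 [[504.0, 363.0], [550.0, 358.0]]
4.4 [[523.0, 360.0], [568.0, 360.0]]
4.5 [[533.0, 359.0], [577.0, 361.0]]
4.6 [[542.0, 359.0], [586.0, 363.0]]
4.8 [[561.0, 359.0], [603.0, 367.0]]
5 [[579.0, 361.0], [618.0, 374.0]]
5.2 [[596.0, 365.0], [633.0, 381.0]]
6 [[652.0, 396.0], [674.0, 424.0]]
desk [534.9955779  127.94629511] res 0.6087626911579491
4 [[394.0, 383.0], [439.0, 374.0]]
4.2 [[412.0, 378.0], [458.0, 374.0]]
4.4 [[431.0, 375.0], [476.0, 375.0]]
4.5 [[440.0, 374.0], [486.0, 377.0]]
4.6 [[450.0, 374.0], [495.0, 378.0]]
4.8 [[469.0, 374.0], [512.0, 383.0]]
5 [[487.0, 377.0], [529.0, 389.0]]
5.2 [[505.0, 381.0], [544.0, 397.0]]
6 [[565.0, 412.0], [590.0, 440.0]]
desk [557.3954045  145.71098731] res 38.25932647907155
4 [[304.0, 359.0], [349.0, 351.0]]
4.2 [[322.0, 354.0], [368.0, 350.0]]
4.4 [[341.0, 351.0], [387.0, 352.0]]
4.5 [[350.0, 351.0], [396.0, 353.0]]
4.6 [[360.0, 350.0], [406.0, 355.0]]
4.8 [[379.0, 351.0], [424.0, 360.0]]
5 [[398.0, 353.0], [441.0, 367.0]]
5.2 [[417.0, 358.0], [458.0, 375.0]]
6 [[481.0, 391.0], [508.0, 420.0]]
```

```bash
sed -i 's/,55,118,f/,55,zz,f/; s/^for k in/for zz in (92,118):\n  for k in/' p.py; python3 p.py w5 '[(322,341),(406,301),(500,307),(572,355)]' 3|head -10
python3 -c "
import cv2
i=cv2.imread('pics/w5.png')[280:420,330:530];cv2.imwrite('pics/w5c.png',cv2.resize(cv2.convertScaleAbs(i,alpha=2.5,beta=20),None,fx=4,fy=4))"
```

```text
desk [534.9955779  127.94629511] res 0.6087626911579491
4 [[394.0, 350.0], [433.0, 342.0]]
4.2 [[410.0, 346.0], [449.0, 342.0]]
4.4 [[426.0, 343.0], [465.0, 343.0]]
4.5 [[434.0, 342.0], [473.0, 344.0]]
4.6 [[442.0, 342.0], [481.0, 346.0]]
4.8 [[459.0, 342.0], [496.0, 350.0]]
5 [[475.0, 344.0], [511.0, 356.0]]
5.2 [[490.0, 348.0], [524.0, 363.0]]
6 [[543.0, 376.0], [565.0, 401.0]]
```

View pics/w5c.png

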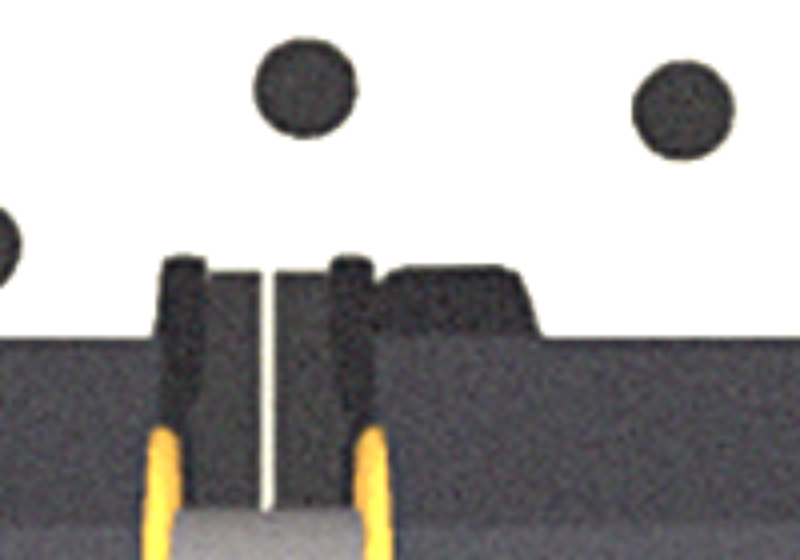

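The pointer end spans about columns 425–460, which matches k≈4.37. It is still just short of the midpoint and resting against the finger, so I push a little more.

```bash
python3 -m inch '[[[0.5,2.32,0,0.05],[0,0,0,0]]]'; python3 -m inch '[[[0.5,2.32,0,0.05],[0,0,0,0]]]'; python3 -m inch '[[[0.5,2.32,0,0.05],[0,0,0,0],[0,0,0,0]]]'; python3 look.py wrist w6; python3 -c "
import cv2
i=cv2.imread('pics/w6.png')[240:420,310:570];cv2.imwrite('pics/w6c.png',cv2.resize(cv2.convertScaleAbs(i,alpha=2.5,beta=20),None,fx=3,fy=3))"
```

```text
clock: 11.25
eef_pos: [592.5, 185.8, 98.5]
tool_rot: [0.945, -0.329, -0.0, 0.0]
force: [0.0, 0.4, 0.9]
finger_gap: 0.3
gripper_force: 0.0
clock: 11.45
eef_pos: [591.4, 183.6, 98.5]
tool_rot: [0.936, -0.352, -0.0, 0.0]
force: [-0.6, 0.6, 0.1]
finger_gap: 0.7
gripper_force: 0.0
clock: 11.75
eef_pos: [590.5, 181.8, 98.5]
tool_rot: [0.927, -0.375, -0.0, 0.0]
force: [0.0, -1.0, 0.5]
finger_gap: 0.8
gripper_force: 0.0
1.5625
```

View pics/w6c.png

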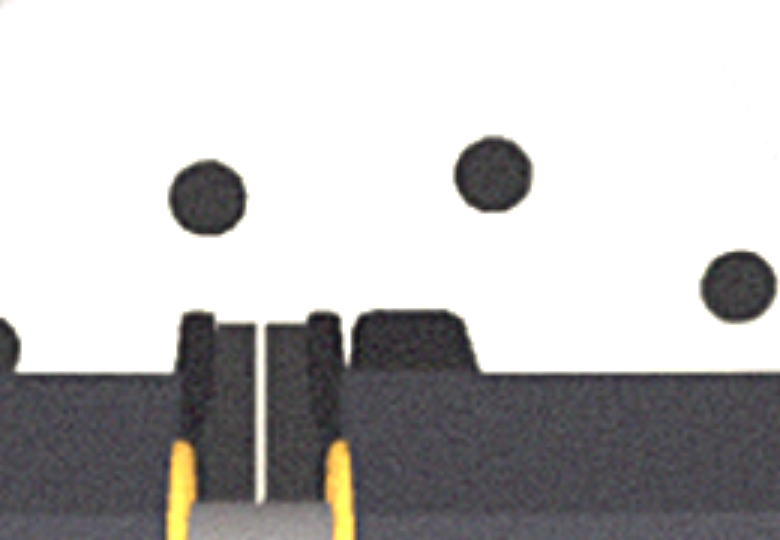

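```bash
python3 p.py w6 '[(379,306),(474,298),(556,335)]' 4|head -10
```

```text
desk [534.77170651 127.96284748] res 0.3566934358943854
4 [[373.0, 356.0], [410.0, 343.0]]
4.2 [[388.0, 349.0], [426.0, 340.0]]
4.4 [[403.0, 345.0], [442.0, 339.0]]
4.5 [[411.0, 343.0], [451.0, 339.0]]
4.6 [[419.0, 341.0], [459.0, 340.0]]
4.8 [[436.0, 340.0], [475.0, 342.0]]
5 [[452.0, 339.0], [490.0, 345.0]]
5.2 [[468.0, 341.0], [505.0, 350.0]]
6 [[527.0, 361.0], [554.0, 383.0]]
```

The pointer end is at columns 428–462 (k≈4.7) with a gap opening from the finger. It may be moving on into 5 by itself, so I wait and recheck without touching it.

```bash
cat > edge.py <<'E'
import cv2,numpy as np,sys
i=cv2.imread(f"pics/{sys.argv[1]}.png",0)
for r in(350,355,359): print(r,np.flatnonzero(np.diff((i[r,300:600]<60).astype(int)))+300)
E
python3 edge.py w5;python3 edge.py w6; python3 -m inch '[[[0,0,0,0],[0,0,0,0],[0,0,0,0],[0,0,0,0],[0,0,0,0]]]'; python3 look.py wrist w7; python3 edge.py w7
```

```text
350 [313 331 369 394 397 460 561 583]
355 [368 394 397 462 559 584]
359 [368 394 397 463 560 583]
350 [314 369 394 397 423 426 465]
355 [316 368 394 397 423 426 466]
359 [316 368 394 397 424 426 468]
clock: 12.3
eef_pos: [590.7, 181.8, 98.6]
tool_rot: [0.927, -0.376, -0.0, 0.0]
force: [0.0, -1.0, 0.1]
finger_gap: 0.5
gripper_force: 0.0
1.5625
350 [315 369 394 397 423 428 466]
355 [317 368 394 397 423 427 467]
359 [316 368 394 397 424 427 469]
```

```bash
sed -i 's/for k in(4,/for k in(0,.2,4,/' p.py; python3 p.py w1 '[(463.5,259),(530,277),(573,324)]' 0 | sed -n '1,3p;13,14p'
python3 -c "
import cv2
a=cv2.imread('pics/w1.png')[230:370,400:600];b=cv2.imread('pics/w7.png')[250:390,350:550]
import numpy as np
cv2.imwrite('pics/cmp.png',cv2.convertScaleAbs(np.hstack([cv2.resize(x,None,fx=2,fy=4) if 0 else cv2.resize(x,(400,280)) for x in(a,b)]),alpha=2.5,beta=20))"
```

```text
desk [536.29571675 127.07790177] res 0.3397411522267646
0 [[451.0, 291.0], [480.0, 291.0]]
0.2 [[463.0, 290.0], [492.0, 293.0]]
0 [[457.0, 308.0], [489.0, 308.0]]
0.2 [[471.0, 307.0], [502.0, 310.0]]
```

View pics/cmp.png

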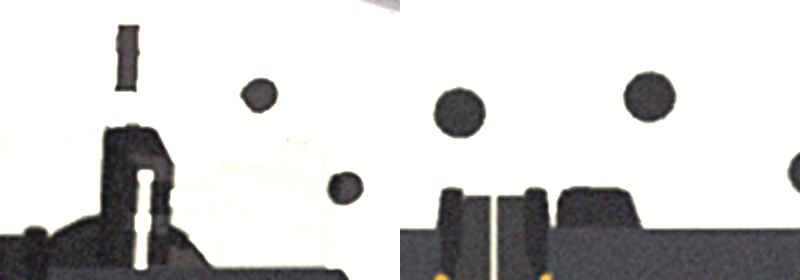

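Position 0 in w1 matches the model, so the pointer really is at about 4.7 and not yet in the notch. I back the finger off to see where it rests when free.

```bash
python3 -m inch '[[[0,-4,0,0],[0,-4,0,0],[0,0,0,0],[0,0,0,0],[0,0,0,0]]]'; python3 look.py wrist w8; python3 edge.py w8; python3 -m inch '[[[0,0,0,0],[0,0,0,0],[0,0,0,0],[0,0,0,0],[0,0,0,0]]]'; python3 look.py wrist w9; python3 edge.py w9
```

```text
clock: 12.85
eef_pos: [596.2, 187.6, 98.5]
tool_rot: [0.927, -0.376, -0.0, 0.0]
force: [0.4, -0.4, 0.5]
finger_gap: 0.6
gripper_force: 0.0
1.5625
350 [314 335 369 394 397 423 450 488]
355 [312 337 368 394 397 424 449 491]
359 [312 337 368 394 397 424 449 492]
clock: 13.4
eef_pos: [596.3, 187.5, 98.6]
tool_rot: [0.927, -0.376, -0.0, 0.0]
force: [-0.4, 0.1, -0.9]
finger_gap: 0.6
gripper_force: 0.0
1.5625
350 [314 335 369 394 397 423 450 488]
355 [312 337 368 394 398 424 450 491]
359 [313 337 368 394 397 424 449 492]
```

The pointer stayed put while the finger left. I lift clear, move over the start button (staying high), and measure the selector angle numerically by silhouette matching in the fixed cameras.

```bash
python3 -m inch '[[[0,-2,-12,0],[0,0,-12,0],[0,0,-13,0],[0,0,-13,0],[0,0,-13,0]]]'; python3 -m inch '[[[2.6,25,0,0],[2.6,25,0,0],[2.6,25,0,0],[2.6,25,0,0],[2.6,25,0,0],[2.6,24,0,0],[0,0,0,0],[0,0,0,0]]]'; python3 look.py top t10; python3 look.py scene s10; python3 look.py wrist w10
cat > sil.py <<'E'
import sys,cv2; from h import *
d=np.array(eval(sys.argv[1]))
def render(c,k,ax,shape):
    m=np.zeros(shape,np.uint8); th=np.radians(105-30*k)-.155
    u=np.array([np.cos(th),np.sin(th)]);n=np.array([-u[1],u[0]])
    t=np.linspace(0,2*np.pi,40);ci=np.c_[np.cos(t),np.sin(t)]
    box=np.array([ax+a*u+b*n for a in(0,55) for b in(-7,7)])
    for xy,z0,z1 in((ax+28*ci,80,91),(ax+18*ci,80,118),(box,92,118)):
        P=np.vstack([np.c_[xy,np.full(len(xy),z)] for z in(z0,z1)])
        q=proj(c,P)*1.5625
        cv2.fillConvexPoly(m,cv2.convexHull((q*16).astype(np.int32)),1,shift=4)
    return m
for n in sys.argv[2:]:
    c=np.load(n.replace("b","")+".npz");i=cv2.imread(f"pics/{n}.png",0);mk=(i<55).astype(np.uint8)
    best=[]
    for dx in range(-4,5,2):
      for dy in range(-4,5,2):
        s,co=np.sin(-.155),np.cos(-.155);ax=d+[-75*s+dx,75*co+dy]
        t=np.linspace(0,2*np.pi,40)
        roi=np.zeros_like(mk);cv2.fillConvexPoly(roi,cv2.convexHull((proj(c,np.vstack([np.c_[ax+58*np.c_[np.cos(t),np.sin(t)],np.full(40,z)] for z in(92,118)]))*1.5625).astype(np.int32)),1)
        for k in np.arange(-1,11,.1):
            m=render(c,k,ax,mk.shape)*roi; M=mk*roi
            best.append(((m&M).sum()/(m|M).sum(),round(k,1),dx,dy))
    print(n,sorted(best)[::-1][:5])
E
python3 sil.py '(534.5,127)' scene0b top0b t10 s10 w10
```

```text
clock: 13.95
eef_pos: [598.0, 189.0, 163.3]
tool_rot: [0.927, -0.376, 0.001, -0.0]
force: [0.4, -0.7, -0.6]
finger_gap: 0.1
gripper_force: 0.0
clock: 14.75
eef_pos: [505.7, 71.1, 162.4]
tool_rot: [0.926, -0.377, 0.001, -0.0]
force: [0.6, -0.4, -0.1]
finger_gap: 0.5
gripper_force: 0.0
1.5625
1.5625
1.5625
scene0b [(np.float64(0.664753706360593), np.float64(0.4), -4, 0), (np.float64(0.6642616642616642), np.float64(0.5), -4, 0), (np.float64(0.6637972262075562), np.float64(0.4), -4, -2), (np.float64(0.6630071599045346), np.float64(0.3), -4, -4), (np.float64(0.6612595419847328), np.float64(0.4), -2, 0)]
top0b [(np.float64(0.8089807555238774), np.float64(-0.0), -2, -2), (np.float64(0.8082679971489665), np.float64(0.1), -2, -2), (np.float64(0.8055358410220014), np.float64(-0.0), -2, 0), (np.float64(0.8041163946061036), np.float64(0.1), -2, 0), (np.float64(0.8029978586723768), np.float64(0.1), -2, -4)]
t10 [(np.float64(0.3609062170706006), np.float64(7.7), -2, -4), (np.float64(0.3609062170706006), np.float64(7.6), -2, -4), (np.float64(0.3608627038400842), np.float64(7.8), -2, -4), (np.float64(0.3607329842931937), np.float64(8.0), -2, -4), (np.float64(0.35985247629083245), np.float64(7.7), 0, -4)]
s10 [(np.float64(0.6699774266365689), np.float64(4.0), -4, -4), (np.float64(0.6681634485855411), np.float64(4.1), -4, -4), (np.float64(0.6675712347354138), np.float64(3.9), -4, -4), (np.float64(0.6657718120805369), np.float64(4.1), -2, -4), (np.float64(0.6657694033198743), np.float64(4.0), -2, -4)]
w10 [(np.float64(0.44041811846689893), np.float64(8.6), 2, -4), (np.float64(0.4402504210295087), np.float64(8.7), 2, -4), (np.float64(0.4385397921333872), np.float64(8.5), 2, -4), (np.float64(0.4383471557487852), np.float64(8.8), 2, -4), (np.float64(0.4380361906135102), np.float64(8.6), 0, -4)]
```

The gripper hides the selector here, so I move well aside and measure again.

```bash
python3 -m inch '[[[17,37,0,0],[17,37,0,0],[17,37,0,0],[17,37,0,0],[17,37,0,0],[17,37,0,0],[0,0,0,0],[0,0,0,0]]]'; python3 look.py top t11; python3 look.py scene s11; sed -i 's/(i<55)/(i<45)/' sil.py
python3 sil.py '(534.5,127)' top0b scene0b t11 s11
python3 - <<'E'
import cv2,numpy as np
i=cv2.imread('pics/t11.png',0)[305:400:3,235:350:2]
for r in i: print(''.join('#' if v<45 else '+' if v<90 else '.' for v in r))
E
```

```text
clock: 15.7
eef_pos: [423.9, -159.5, 161.5]
tool_rot: [0.926, -0.377, 0.0, -0.0]
force: [-1.1, -0.8, 0.2]
finger_gap: 0.3
gripper_force: 0.0
1.5625
1.5625
top0b [(np.float64(0.7880085653104925), np.float64(-0.0), -2, -2), (np.float64(0.7872947894361171), np.float64(0.1), -2, -2), (np.float64(0.7857651245551601), np.float64(-0.0), -2, 0), (np.float64(0.7856125356125356), np.float64(0.1), -2, 0), (np.float64(0.7839771101573677), np.float64(0.1), -2, -4)]
scene0b [(np.float64(0.6345226615236258), np.float64(0.5), -4, 0), (np.float64(0.6326628352490421), np.float64(0.4), -4, -2), (np.float64(0.6320574162679425), np.float64(0.4), -4, 0), (np.float64(0.6311514572384138), np.float64(0.3), -4, -4), (np.float64(0.6309751434034416), np.float64(0.4), -2, 0)]
t11 [(np.float64(0.7683903860160233), np.float64(4.7), 0, -4), (np.float64(0.768), np.float64(4.6), -2, -4), (np.float64(0.7665454545454545), np.float64(4.5), -2, -4), (np.float64(0.7656023222060958), np.float64(4.6), 0, -4), (np.float64(0.7648335745296672), np.float64(4.7), -2, 0)]
s11 [(np.float64(0.6529597830998645), np.float64(4.0), -4,
[... 1427 characters left out ...]
.............################......................
.....................##############+......................
......................+###########+.......................
........................+#######...............##.........
...............................................##.........
..........................................................
..........................................................
..........................................................
..........................................................
..........................................................
..........................................................
..........................................................
```

```bash
cat > line.py <<'E'
import sys,cv2; from h import *
d=np.array([534.5,127]);co,s=np.cos(-.155),np.sin(-.155)
for n in sys.argv[1:]:
    c=np.load(n.replace("b","")+".npz");i=cv2.imread(f"pics/{n}.png",0).astype(np.float32)
    def val(ax,k,off,rr,z=118):
        th=np.radians(105-30*k)-.155;u=np.array([np.cos(th),np.sin(th)]);nn=np.array([-u[1],u[0]])
        q=(proj(c,np.c_[ax+rr[:,None]*u+off*nn,np.full(len(rr),z)])*1.5625).astype(np.float32)
        return cv2.remap(i,q[:,:1],q[:,1:],cv2.INTER_LINEAR).mean()
    b=[]
    for dx in range(-4,5,1):
      for dy in range(-4,5,1):
        ax=d+[-75*s+dx,75*co+dy]
        for k in np.arange(-1,8.1,.1):
            r=np.arange(25,50,1.)
            b.append((val(ax,k,0,r)-max(val(ax,k,5,r),val(ax,k,-5,r)),round(float(k),1),dx,dy))
    b=sorted(b)[::-1]
    print(n,[(round(float(x[0]),1),)+x[1:] for x in b[:6]])
    for k in (4,4.3,4.5,4.7,5,5.3): print("  k",k,max((x for x in b if x[1]==k))[0].round(1),end="")
    print()
E
python3 line.py top0b scene0b t11 s11
```

```text
top0b [(102.2, -0.0, -1, -2), (101.6, -0.0, -1, -3), (101.4, -0.0, -1, -1), (99.7, -0.0, -1, 0), (99.5, -0.0, -1, -4), (99.3, 0.1, -3, -2)]
  k 4 0.7  k 4.3 1.2  k 4.5 1.2  k 4.7 1.0  k 5 0.7  k 5.3 -0.6
scene0b [(21.2, 0.1, -1, -4), (19.5, -0.0, 1, -4), (19.4, 0.1, -1, -3), (19.1, 0.2, -3, -4), (18.2, -0.0, 1, -3), (17.4, 0.1, -1, -2)]
  k 4 -0.0  k 4.3 0.1  k 4.5 0.1  k 4.7 0.5  k 5 0.7  k 5.3 0.3
t11 [(105.1, 4.7, -1, -1), (104.9, 4.7, -2, 0), (104.6, 4.7, 0, -2), (102.6, 4.7, 1, -3), (102.1, 4.7, -3, 1), (99.9, 4.6, -2, -3)]
  k 4 1.7  k 4.3 2.1  k 4.5 84.3  k 4.7 105.1  k 5 70.4  k 5.3 -18.4
s11 [(12.3, 5.2, 4, -4), (11.6, 3.0, 4, -4), (11.4, 5.1, 2, -4), (11.2, 3.0, 3, -4), (10.9, 5.1, 1, -4), (10.4, 3.1, -2, -2)]
  k 4 -13.0  k 4.3 -9.2  k 4.5 -12.1  k 4.7 -8.1  k 5 9.2  k 5.3 -0.3
```

Both cues agree: with the same axis offset that gives k=0.0 at the start, the pointer now sits at 4.7. It is past the midpoint but not seated, so I return and push it the last 0.3 of a step.

```bash
python3 -m inch '[[[-17,-37,0,0],[-17,-37,0,0],[-17,-37,0,0],[-17,-37,0,0],[-17,-37,0,0],[-17,-37,0,0],[0,0,0,0]]]'; python3 -m inch '[[[-2.6,-25,0,0],[-2.6,-25,0,0],[-2.6,-25,0,0],[-2.6,-25,0,0],[-2.6,-25,0,0],[-2.6,-24,0,0],[0,0,0,0],[0,0,0,0]]]';python3 -m inch '[[[0,0,12,0],[0,0,13,0],[0,0,13,0],[0,0,13,0],[0,0,12,0],[0,0,0,0]]]'; python3 -m inch '[[[0,3,0,0],[0,3,0,0],[0,2,0,0],[0,0,0,0],[0,0,0,0]]]'; python3 look.py wrist w12; python3 edge.py w12
```

```text
clock: 16.5
eef_pos: [506.1, 77.3, 161.7]
tool_rot: [0.928, -0.372, 0.001, -0.001]
force: [-0.4, -0.5, 0.5]
finger_gap: 0.5
gripper_force: 0.0
clock: 17.3
eef_pos: [596.5, 189.7, 161.0]
tool_rot: [0.927, -0.375, -0.001, 0.001]
force: [0.2, -0.8, 0.4]
finger_gap: 0.3
gripper_force: 0.0
clock: 17.9
eef_pos: [596.0, 188.5, 95.9]
tool_rot: [0.927, -0.376, -0.002, 0.001]
force: [-0.6, 0.7, -0.2]
finger_gap: 0.6
gripper_force: 0.0
clock: 18.4
eef_pos: [592.4, 183.2, 99.1]
tool_rot: [0.927, -0.376, 0.0, -0.0]
force: [0.6, 1.0, -0.3]
finger_gap: 0.2
gripper_force: 0.0
1.5625
350 [321 369 394 397 423 434 471]
355 [322 368 394 397 424 433 473]
359 [322 368 394 397 424 433 475]
```

```bash
cat > ke.py <<'E'
import sys;from h import *;import cv2
n=sys.argv[1];W=np.load(n+".npz");i=cv2.imread(f"pics/{n}.png",0)
e=np.flatnonzero(np.diff((i[350,300:600]<60).astype(int)))+300;print(e)
s,c=np.sin(-.155),np.cos(-.155);ax=np.array([534.8-75*s,128+75*c])
for k in np.arange(4.4,5.7,.1):
    th=np.radians(105-30*k)-.155;u=np.array([np.cos(th),np.sin(th)]);m=np.array([-u[1],u[0]])
    print(round(k,1),*[(proj(W,np.array([[*(ax+54*u+f*m),92.]]))*1.5625).round()[0] for f in(7,-7)])
E
python3 -m inch '[[[0.5,2.32,0,0.05],[0.5,2.32,0,0.05],[0.5,2.32,0,0.05],[0,0,0,0]]]'; python3 -m inch '[[[0.5,2.32,0,0.05],[0,0,0,0],[0,0,0,0]]]'; python3 look.py wrist w13; python3 ke.py w13
```

```text
clock: 18.85
eef_pos: [588.0, 177.3, 98.7]
tool_rot: [0.896, -0.445, 0.0, 0.0]
force: [-0.5, -0.5, -0.5]
finger_gap: 0.2
gripper_force: 0.0
clock: 19.15
eef_pos: [586.7, 175.7, 98.6]
tool_rot: [0.885, -0.466, 0.0, -0.0]
force: [-0.1, 0.4, 0.6]
finger_gap: 0.3
gripper_force: 0.0
1.5625
[369 394 397 423 426 467]
4.4 [381. 353.] [418. 341.]
4.5 [389. 350.] [426. 340.]
4.6 [396. 347.] [434. 339.]
4.7 [403. 345.] [442. 338.]
4.8 [411. 343.] [450. 338.]
4.9 [419. 341.] [458. 338.]
5.0 [427. 340.] [466. 338.]
5.1 [435. 339.] [474. 339.]
5.2 [443. 338.] [482. 341.]
5.3 [451. 338.] [490. 342.]
5.4 [459. 338.] [497. 344.]
5.5 [467. 339.] [505. 347.]
5.6 [475. 339.] [512. 350.]
```

The pointer now matches k=5.0. I retreat and verify from above.

```bash
python3 -m inch '[[[0,-5,0,0],[0,-5,0,0],[0,0,0,0],[0,0,-12,0],[0,0,-25,0],[0,0,-25,0],[0,0,0,0]]]'; python3 -m inch '[[[15.3,27.8,0,0],[15.3,27.8,0,0],[15.3,27.8,0,0],[15.3,27.8,0,0],[15.3,27.8,0,0],[15.3,27.8,0,0]]]'; python3 -m inch '[[[15.3,27.8,0,0],[15.3,27.8,0,0],[15.3,27.8,0,0],[15.3,27.8,0,0],[15.3,27.8,0,0],[15.3,27.8,0,0],[0,0,0,0],[0,0,0,0]]]'; python3 look.py top t14; python3 line.py t14; python3 sil.py '(534.5,127)' t14
```

```text
clock: 19.9
eef_pos: [597.6, 181.7, 165.1]
tool_rot: [0.884, -0.467, 0.004, -0.002]
force: [0.5, 0.6, -0.1]
finger_gap: 0.8
gripper_force: 0.0
clock: 20.5
eef_pos: [507.8, 10.4, 160.4]
tool_rot: [0.884, -0.467, -0.0, 0.0]
force: [0.7, 0.1, 0.1]
finger_gap: 0.4
gripper_force: 0.0
clock: 21.3
eef_pos: [422.5, -158.8, 160.5]
tool_rot: [0.884, -0.468, -0.0, -0.0]
force: [-0.7, -0.4, -0.0]
finger_gap: 0.7
gripper_force: 0.0
1.5625
t14 [(97.4, 5.0, -2, 0), (95.6, 5.0, -3, 1), (94.3, 5.1, -1, 2), (91.7, 5.1, -2, 3), (91.3, 5.0, -1, -1), (91.1, 4.9, -3, -2)]
  k 4 0.6  k 4.3 1.5  k 4.5 1.7  k 4.7 1.2  k 5 97.4  k 5.3 65.9
t14 [(np.float64(0.7648351648351648), np.float64(5.0), -2, -4), (np.float64(0.7635036496350365), np.float64(5.0), -2, -2), (np.float64(0.7627737226277372), np.float64(4.9), -2, -4), (np.float64(0.760932944606414), np.float64(4.8), -2, -4), (np.float64(0.76), np.float64(5.1), -2, 0)]
```

The selector is confirmed at 5.0 when left free. Now the start button.

```bash
python3 -m inch '[[[-17.9,-24.7,0,0],[-17.9,-24.7,0,0],[-17.9,-24.7,0,0],[-17.9,-24.7,0,0],[-17.9,-24.7,0,0],[-17.9,-24.7,0,0],[-17.9,-24.7,0,0],[-17.9,-24.7,0,0]]]'; python3 -m inch '[[[0,0,0,0],[0,0,12,0],[0,0,12,0],[0,0,12,0],[0,0,12,0],[0,0,6,0],[0,0,0,0],[0,0,0,0]]]'; python3 -m inch '[[[0,0,2,0],[0,0,2,0],[0,0,2,0],[0,0,0,0]]]';  python3 -m inch '[[[0,0,2,0],[0,0,0,0]]]'
```

```text
clock: 22.15
eef_pos: [505.1, 74.1, 160.4]
tool_rot: [0.885, -0.466, -0.0, -0.0]
force: [1.0, 0.1, -0.6]
finger_gap: 0.3
gripper_force: 0.0
clock: 22.95
eef_pos: [505.4, 70.9, 106.4]
tool_rot: [0.884, -0.467, -0.0, 0.0]
force: [-0.8, 0.3, 1.0]
finger_gap: 0.8
gripper_force: 0.0
clock: 23.35
eef_pos: [505.7, 71.1, 100.8]
tool_rot: [0.884, -0.467, 0.0, -0.0]
force: [1.0, -0.0, 2.7]
finger_gap: 0.6
gripper_force: 1.1
clock: 23.55
eef_pos: [505.7, 71.1, 98.7]
tool_rot: [0.884, -0.467, 0.0, -0.0]
force: [-0.0, 0.6, 3.2]
finger_gap: 0.7
gripper_force: 1.7
```

```bash
python3 -m inch '[[[0,0,1,0],[0,0,1,0],[0,0,0,0]]]'; python3 -m inch '[[[0,0,1,0],[0,0,1,0],[0,0,0,0]]]'; python3 -m inch '[[[0,0,1,0],[0,0,0,0],[0,0,0,0]]]'
```

```text
clock: 23.85
eef_pos: [505.7, 71.1, 96.7]
tool_rot: [0.884, -0.467, 0.0, -0.0]
force: [1.4, -0.6, 4.6]
finger_gap: 0.2
gripper_force: 2.3
clock: 24.15
eef_pos: [505.7, 71.1, 96.2]
tool_rot: [0.884, -0.467, 0.001, -0.0]
force: [-3.0, -0.2, 16.5]
finger_gap: 0.5
gripper_force: 8.2
clock: 24.45
eef_pos: [505.8, 71.1, 96.1]
tool_rot: [0.884, -0.467, 0.001, -0.0]
force: [-3.2, -0.1, 23.3]
finger_gap: 0.6
gripper_force: 11.6
```

It bottomed out hard at the end of the ~6 mm spring travel. I release, move aside, and do a final check.

```bash
python3 -m inch '[[[0,0,-5,0],[0,0,-10,0],[0,0,-15,0],[0,0,-20,0],[0,0,-18,0],[0,0,0,0]]]'; python3 -m inch '[[[18,25,0,0],[18,25,0,0],[18,25,0,0],[18,25,0,0],[18,25,0,0],[18,25,0,0],[18,25,0,0],[0,0,0,0]]]'; python3 -m inch '[[[0,0,0,0],[0,0,0,0],[0,0,0,0]]]'; python3 look.py top t15; python3 line.py t15
python3 - <<'E'
import cv2,numpy as np
a,b=[cv2.imread(f'pics/{n}.png',0).astype(int) for n in('t14','t15')]
for n,(x,y,w,h) in dict(tube=(165,312,70,60),jar=(475,335,60,60),angle=(350,260,60,45),start=(355,365,40,36)).items(): print(n,(abs(a-b)[y:y+h,x:x+w]>40).mean().round(3))
E
```

```text
clock: 25.05
eef_pos: [506.3, 71.2, 163.2]
tool_rot: [0.884, -0.467, 0.002, -0.001]
force: [-0.0, 0.4, -0.1]
finger_gap: 0.6
gripper_force: 0.0
clock: 25.85
eef_pos: [430.7, -134.0, 160.5]
tool_rot: [0.883, -0.469, -0.001, 0.0]
force: [0.3, 0.6, 0.8]
finger_gap: 0.5
gripper_force: 0.0
clock: 26.15
eef_pos: [431.8, -130.5, 161.2]
tool_rot: [0.885, -0.466, -0.001, -0.0]
force: [0.6, -0.1, -0.2]
finger_gap: 0.4
gripper_force: 0.0
1.5625
t15 [(97.6, 5.0, -2, 0), (95.3, 5.0, -3, 1), (94.0, 5.1, -1, 2), (91.7, 5.0, -1, -1), (91.4, 4.9, -3, -2), (91.1, 5.1, -2, 3)]
  k 4 0.5  k 4.3 1.7  k 4.5 1.7  k 4.7 1.3  k 5 97.6  k 5.3 65.2
tube 0.0
jar 0.334
angle 0.0
start 0.0
```

```bash
python3 -c "
from cell import close_job;print(close_job())"
```

```text
the job is handed in; nothing more can be done
None
```

The selector rests at speed 5 (measured 5.0 from the top camera after release), start was then pressed to its hard stop and released, and the job was handed in at about 26 s. The stop button, tube and angle were left alone; the jar was never approached below about 160 mm, but its final picture check was inconclusive (34% of its patch had changed, probably the arm or its shadow).

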